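# Clamp a blank for sanding and switch on its extraction

## Task

Lay the square plum-wood blank flat and lengthwise in the sanding cradle, not past the fence's ends, let go, and fold the red lever down until it snaps over centre and clamps the blank against the fence. Then switch on the extraction at the grey box: turn the red isolator clockwise to its stop, which frees the black selector, and turn that clockwise to its stop too. Leave the goblet and the cork sanding block where they are.

Things in the scene. Friction and masses are not known exactly. Their poses are not given: they have to be found in the camera images.
- blank_centre (a point): Centre of the loose square turning blank of reddish plum wood, 52 (x) x 130 (y) x 50 (z) mm, about 0.27 kg, lying on the bench; its long side is this frame's y axis, z is up. Pick it across its 52 mm width. Over this left part of the bench hangs a lamp bar (world x 0.31 to 0.41 m, y above 0.14, z above 0.71): keep a tall arm's elbow clear of it.
- cradle_seat (a point): Where the blank's centre lies once clamped in the fixed sanding cradle: 43 mm above the bench, 25 mm above the plywood bed (180 x 158 x 18 mm, a row of dark slots). Frame: x along the fence and the blank's length, +y towards the fence, z up. With the clamp open the channel is 66 mm wide (y -40 to +26 mm), so lay the blank with its centre near y = -7 mm.
- fence_top (a point): Middle of the dark wooden fence's top edge on the channel side, at (0, +26, -7) mm in the cradle_seat frame. The fence is 172 mm long (x from -86 to +86), 20 mm thick and 18 mm high above the bed: keep fingertips higher than that when laying down the 50 mm high blank. Same axes as the cradle.
- clamp_foot: Black rubber foot of the push clamp, 50 mm long (x), top 18 mm above the bed, sprung (2.5 N/mm). The lever drives it 18 mm along the cradle's +y; it shoves the blank against the fence and presses with 6 to 10 N. Its origin is not on the foot: open, it is the centre of the cradle's underside, 27 mm from cradle_seat along -y.
- lever_pivot (a point): Hinge axis of the clamp lever, at (0, -97, +3) mm in the cradle_seat frame (46 mm above the bench), the hinge axis along the cradle's x axis; same axes as the cradle.
- lever_tip (a point): Free end of the clamp lever, 74 mm from its hinge axis; the last 44 mm are a round red grip 16 mm thick. Open, it leans 75 degrees above the level, pointing away from the fence; clamped, it lies 5 degrees below the level. Push the grip on its fence side, away from the fence and down, along its arc about lever_pivot; up to some 8 N.
- clamp_lever (a joint): Angle of the clamp lever, rad: 0 = open (up), grows as it folds down and away from the fence, stop at 1.40. Dead centre lies at 1.15: short of that it springs back up, past it it snaps down to the stop and stays.
- isolator_grip (a point): Point on the isolator knob's axis at the height to grip: 90 mm above the bench, 10 mm below the bar's top. The knob is a red upright bar, 48 long x 12 thick x 36 mm high, on a yellow disc (54 mm across, top 64 mm above the bench) on a fixed grey box, 232 x 98 x 45 mm. The frame turns with the knob: bar along y, gripped across x, z up. Keep fingertips above the disc.
- isolator (a joint): Angle of the isolator knob, rad: 0 = off, grows clockwise seen from above, stop at 1.45 = on. Stays where left (friction about 0.05 N m). It draws back an aluminium plunger that locks the selector until the isolator is past about 1.2; once the selector is turned, the plunger is blocked and resists turning the isolator back.
- selector_grip (a point): The same point of the selector knob: a black bar of the same size and height on a grey disc with brass lugs round its rim, 115 mm from the isolator's axis on the same box. The bar lies along this frame's y axis, is gripped across its x axis.
- selector (a joint): Angle of the selector knob, rad: 0 = off, grows clockwise seen from above, stop at 1.45 = run. Locked near 0 (under 0.15 of play) until the isolator is on. It stays where it is left (friction about 0.05 N m).
- goblet: Loose turned wooden goblet standing on the bench, 56 mm diameter, 118 mm high; origin at the centre of its foot. To be left alone.
- sanding_block: Loose cork sanding block lying on the bench, 64 x 112 x 37 mm; origin at the centre of its underside. To be left alone.

How it is judged:
On the way, in this order (a step that is already met when the one before it is completed fails the run):
1. the blank lies flat in the open cradle, lengthwise between fence and clamp foot (x of blank_centre in the frame of cradle_seat between -0.023 and 0.023 m and y of blank_centre in the frame of cradle_seat between -0.02 and 0.006 m and z of blank_centre in the frame of cradle_seat below 0.005 m and contact force between the fingers and blank below 0.1 N and value of joint clamp_lever below 0.6 rad), for 0.2 s.
2. the lever is past centre and the clamp foot presses on the blank (value of joint clamp_lever above 1.25 rad and contact force between clamp_foot and blank above 3 N), for 0.2 s.
3. the isolator is turned on, the selector still off (value of joint isolator above 1.28 rad and value of joint selector below 0.3 rad), for 0.1 s.
4. the selector is turned to run (value of joint selector above 1.28 rad), for 0.2 s.
At the end, for the whole second after the job is handed in: Blank flat on the bed, within 4 mm of the seat across and 23 mm along, aligned within 0.07 rad, pressed by the foot with over 3 N; lever over 1.25 rad; isolator and selector both over 1.28 rad; goblet upright, goblet and sanding block within 30 mm of their start (all of step 2 and x of blank_centre in the frame of cradle_seat between -0.023 and 0.023 m and y of blank_centre in the frame of cradle_seat between -0.004 and 0.004 m and z of blank_centre in the frame of cradle_seat between -0.005 and 0.005 m and angle between the y axis of blank_centre and the x axis of cradle_seat, either way round below 0.07 rad and angle between blank_centre's own z axis and vertical below 0.07 rad and value of joint each of isolator, selector above 1.28 rad and distance of each of goblet, sanding_block from where it was at the start of the episode below 0.03 m and angle between goblet's own z axis and vertical below 0.2 rad); the robot touches nothing.
It fails at once if the goblet or the sanding block is knocked over or shifted by more than 30 mm (distance of any of goblet, sanding_block from where it was at the start of the episode above 0.03 m or angle between goblet's own z axis and vertical above 0.5 rad).
It also fails if it takes over 72 s, if anything falls off the work surface, if the arm or the gripper's body presses on something with over 40 N, if the wrist force passes 120 N, or if a joint passes its speed limit or range.

## Robot

A 6-joint arm with a two-finger parallel gripper is mounted at the origin on a cart in front of the work surface, level with it; the furniture and walls round the work are solid. World frame = base frame: x ahead of the robot, y to its left, z up, the work surface at z = 0. Lengths are in m, angles in rad, forces in N, time in s.
With the tool pointing down it reaches from about 0.3 to 0.875 m from the base axis. Payload 6.4 kg.
Tool frame: the origin (TCP) lies midway between the tips of the shut fingers; the grasp point (between the pads) lies 19 mm behind it; z points along the fingers, y is the line along which they close (so a half turn about z gives the same grasp; the last joint's range is limited). The gripper opens to 88 mm and grips with 3 to 60 N. Pads are 18 mm wide; open, the fingers measure 123 mm over their backs; the gripper's body (75 mm by 187 mm) begins 45 mm behind the grasp point.
Start: joints at [1.134, 0.181, 1.607, -0, 1.354, -0.206], TCP at [0.132, 0.56, 0.239] pointing down, gripper open.
Joint ranges: [-2.99, 2.99], [-0.89, 2.07], [0.3, 2.58], [-1.14, 4.28], [0, 2.63], [-3.12, 3.12]. Speed limits (rad/s): [2.57, 2.57, 3.01, 3.14, 3.14, 3.14].

## Interface

Orientations are given as a unit quaternion [w, x, y, z].
In Python, from station import bot gives the robot as it stands.
- The arm moves only by the tool servo_tool, never from a script. Its argument "series" is a list of rows, each a list of 7 numbers: the shift along the world's x, y, z in cm, then the turn, a rotation vector about the world's x, y, z in rad, then the finger opening in cm, from 0 to 8.81. A call has exactly 8 rows; each row is the pose to reach, as a shift and turn from the pose commanded when the call began; what a row does not reach only later rows make up. A row lasts 1/10 s, in which the tool goes at most 50 mm and 8.59 degrees, less where a joint would pass 70% of its speed; a pose out of reach is approached as far as the arm can. A call with a gripper value outside its range is refused whole. The fingers move at their own pace and stop on an object; the grip force is fixed at half the most. Time passes only in rows, so rows that repeat a pose let the fingers close, or fill a call up. It gives the time, the measured TCP pose, the force, the opening and the grip force at its end, in the units of the state.
- bot.get_obs(): the state, without advancing time (a new reading comes with each control period).
- bot.get_image(name): name is "scene" or "top"; returns a dict with "image" (400x640x3 uint8, blue, green, red), "intrinsics" (3x3 intrinsics, pixels), "eye" and "rotation" of the camera in the world. Camera axes: x right, y up, looking along -z (the intrinsics and any distortion apply to the point x, -y, -z); pixel columns grow to the right and rows downward; lengths in m; the calibration is good to about 2 mm. A picture is of the moment at which its call begins. There is no depth.
- bot.close_job(): hands the job in; it is judged then, once.
The state is a dict: "time": time; "qpos": joint angles; "joint_vel": joint speeds; "effort": joint torques, N m; "tcp_pos": TCP position; "ee_rot": TCP orientation; "force": force on the tool from outside, world axes, zero at the start; "ft_torque": the same for the moment, N m; "gripper_width": finger opening in m; "gripper_force": force on a finger pad.
Only numpy, scipy, OpenCV 4.12 (cv2) and the standard library are available. Lean on these libraries where they do the work, as an engineer would, in place of code of your own. Each camera call takes 0.05 s, during which the arm holds its last target. There are 200 camera calls.

## Working session

There is one attempt and no reset: what is moved stays moved. The work goes in short steps, Python scripts to look and compute and a tool call to move; the robot and the scene stay as the last step left them, time stands still between calls to the robot, and variables do not carry over. Pictures are saved under pics/ and viewed, at most 10 in all, crops included, and the job is handed in when it is done.

Besides the shell and the picture viewer there is one more tool, called as a command line: name --pt "numbers of a row" for each row, then --argument value for the rest. servo_tool: Moves the arm, as the interface text tells. Its arguments: {"type":"object","properties":{"series":{"type":"array","items":{"type":"array","items":{"type":"number"}}}},"required":["series"]}

```bash
mkdir -p pics; ls; python3 - <<'E'
from station import bot
import cv2
for n in ("scene","top"):
    d=bot.get_image(n); cv2.imwrite(f"pics/{n}0.png",d["image"]); print(n,d["intrinsics"],d["eye"],d["rotation"],[k for k in d])
print(bot.get_obs())
E
```

```text
pics
scene [[428.0952924    0.         316.14698401]
 [  0.         428.0952924  205.81414569]
 [  0.           0.           1.        ]] [ 0.03829169 -0.61708742  0.9196184 ] [ 0.86762545  0.34045031 -0.1220206  -0.34121933] ['image', 'intrinsics', 'eye', 'rotation']
top [[399.68220689   0.         320.45896715]
 [  0.         399.68220689 204.68942183]
 [  0.           0.           1.        ]] [ 0.10067864 -0.19597581  1.23161633] [ 0.80603342  0.15363314 -0.10885149 -0.5611224 ] ['image', 'intrinsics', 'eye', 'rotation']
{'time': 0.1, 'qpos': array([ 1.13370588e+00,  1.81434331e-01,  1.60789733e+00, -8.90795419e-06,
        1.35378796e+00, -2.06272529e-01]), 'joint_vel': array([ 0.00036051, -0.00028834, -0.00228555,  0.00174218,  0.00012703,
        0.00055149]), 'effort': array([ 5.60298467e-04, -4.34825993e+01, -3.42693865e+01,  7.03145703e-02,
        3.40463861e-02, -9.67710434e-06]), 'tcp_pos': array([0.13131025, 0.55931906, 0.23792362]), 'ee_rot': array([-2.37259315e-04,  1.15151947e-01,  9.93347596e-01, -7.25696744e-04]), 'force': array([-0.73260276,  0.32406531, -0.4591138 ]), 'ft_torque': array([-0.0468857 , -0.02908781,  0.00753698]), 'gripper_force': 0.0, 'gripper_width': 0.08804903853642418}
```

View pics/scene0.png

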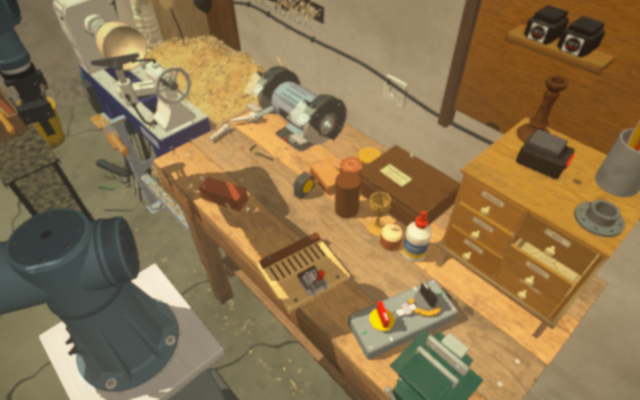

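View pics/top0.png

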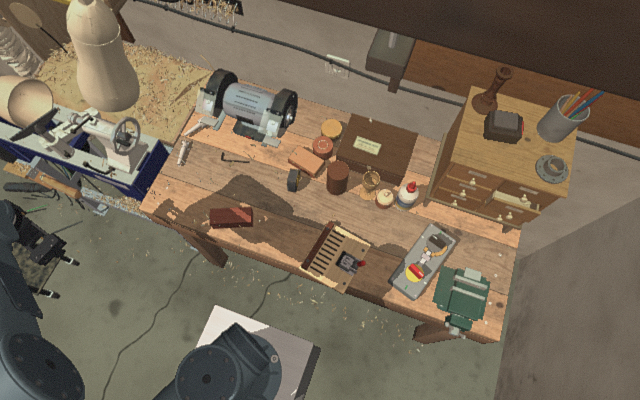

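The top view shows the blank at about (231,218), the cradle at (340,258) with its fence on the left, and its lever at (360,264). The grey box is at (423,260), with the isolator at (415,272) and the selector at (437,243). I'll take enlarged crops next.

```bash
cat > h.py <<'E'
import numpy as np, cv2
from scipy.spatial.transform import Rotation as R
from station import bot
class Cam:
    def __init__(s,n):
        d=bot.get_image(n); s.im=d["image"]; s.K=d["intrinsics"]; s.e=np.array(d["eye"]); q=d["rotation"]
        s.R=R.from_quat([q[1],q[2],q[3],q[0]]).as_matrix()
    def ray(s,p):
        p=np.atleast_2d(p).astype(float); k=s.K
        return np.c_[(p[:,0]-k[0,2])/k[0,0],-(p[:,1]-k[1,2])/k[1,1],-np.ones(len(p))]@s.R.T
    def plane(s,p,z):
        r=s.ray(p); return s.e+r*((z-s.e[2])/r[:,2])[:,None]
    def proj(s,P):
        c=(np.atleast_2d(P)-s.e)@s.R; k=s.K
        return np.c_[k[0,0]*c[:,0]/-c[:,2]+k[0,2],k[1,1]*c[:,1]/c[:,2]+k[1,2]]
    def crop(s,x,y,w,h,f,name):
        cv2.imwrite(name,cv2.resize(s.im[y:y+h,x:x+w],None,fx=f,fy=f,interpolation=cv2.INTER_CUBIC))
def tri(c1,p1,c2,p2):
    a=c1.ray(p1)[0];b=c2.ray(p2)[0]
    t=np.linalg.lstsq(np.c_[a,-b],c2.e-c1.e,rcond=None)[0]
    return (c1.e+a*t[0]+c2.e+b*t[1])/2, np.linalg.norm(c1.e+a*t[0]-c2.e-b*t[1])
E
python3 - <<'E'
from h import *
t=Cam("top"); s=Cam("scene")
t.crop(290,215,180,95,4.4,"pics/tc.png")
s.crop(190,165,280,195,2.8,"pics/sc.png")
for c,n in((t,"top"),(s,"scene")):
    h=cv2.cvtColor(c.im,cv2.COLOR_BGR2HSV)
    y0=np.zeros(h.shape[:2],bool)
    if n=="top": y0[195:240,200:265]=1
    else: y0[165:220,190:255]=1
    m=(((h[...,0]<9)|(h[...,0]>168))&(h[...,1]>110)&y0).astype(np.uint8)
    k=cv2.connectedComponentsWithStats(m)
    i=1+k[2][1:,4].argmax(); print(n,k[2][i],k[3][i])
    cs=max(cv2.findContours((k[1]==i).astype(np.uint8),0,2)[0],key=cv2.contourArea)
    print(cv2.minAreaRect(cs),cv2.approxPolyDP(cs,2,True)[:,0].tolist())
    if n=="top":
        print(c.plane(cv2.boxPoints(cv2.minAreaRect(cs)),.05))
E
```

```text
top [210 207  43  21 717] [230.56624826 216.57461646]
((231.0, 217.0), (20.0, 42.0), 90.0) [[210, 209], [210, 224], [213, 227], [224, 227], [226, 223], [230, 227], [232, 223], [234, 226], [239, 222], [244, 226], [249, 226], [249, 222], [252, 225], [250, 208]]
[[0.41389265 0.28940469 0.05      ]
 [0.46018767 0.16457047 0.05      ]
 [0.39898317 0.13744636 0.05      ]
 [0.35361013 0.2598595  0.05      ]]Traceback (most recent call last):
  File "<stdin>", line 12, in <module>
ValueError: attempt to get argmax of an empty sequence
```

View pics/tc.png

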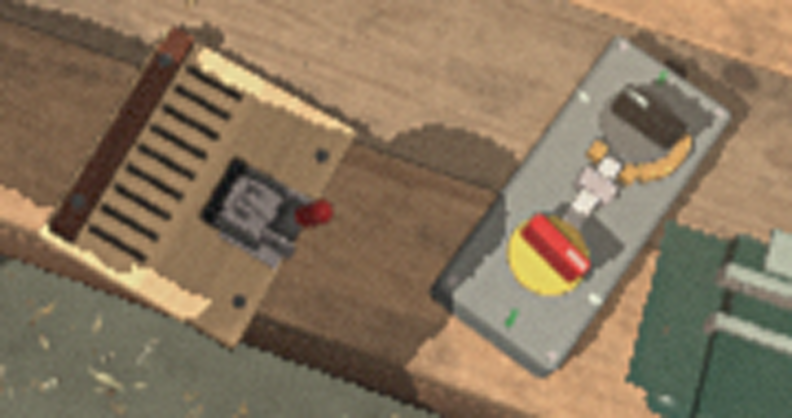

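View pics/sc.png

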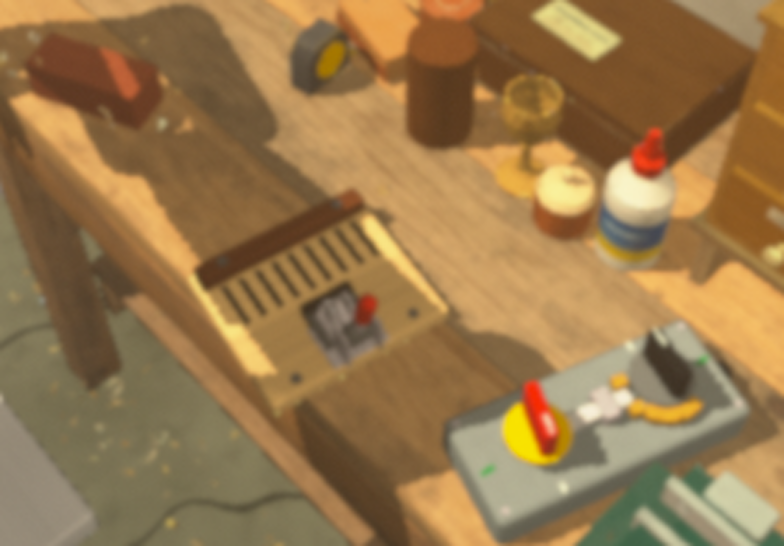

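The crops show, in tc coordinates: bed corners at (45,232), (232,347) and (355,132); fence top edge from (85,235) to (193,42); red bar centred at (557,247); black bar at (650,115). Now I'll zoom in on the blank and compute positions.

```bash
python3 - <<'E'
from h import *
np.set_printoptions(precision=4,suppress=True)
t=Cam("top"); s=Cam("scene")
T=lambda *p: np.array(p)/4.4+[290-.4,215-.4]
b=t.plane(T((45,232),(232,347),(355,132)),.018); print("bed",b, np.linalg.norm(np.diff(b,axis=0),axis=1))
xa=b[2]-b[1]; ya=b[0]-b[1]; print("ang x",np.arctan2(xa[1],xa[0]),"ang y",np.arctan2(ya[1],ya[0])-np.pi/2,"ctr",(b[0]+b[2])/2)
f=t.plane(T((193,42),(85,235)),.036); print("fence?",f,np.linalg.norm(f[1]-f[0]))
bx=t.plane(T((620,37),(732,112),(547,376),(440,290)),.045); print("box",bx,bx.mean(0))
# knobs by triangulation: bar masks top
for c,n in((t,"top"),(s,"scene")):
    h=cv2.cvtColor(c.im,cv2.COLOR_BGR2HSV).astype(int)
    red=((h[...,0]<6)|(h[...,0]>172))&(h[...,1]>170)&(h[...,2]>110)
    k=cv2.connectedComponentsWithStats(red.astype(np.uint8))
    for i in range(1,k[0]):
        if k[2][i,4]>12: print(n,"red",k[2][i],k[3][i])
    ye=(h[...,0]>22)&(h[...,0]<34)&(h[...,1]>190)&(h[...,2]>150)
    k=cv2.connectedComponentsWithStats(ye.astype(np.uint8))
    for i in range(1,k[0]):
        if k[2][i,4]>60: print(n,"yel",k[2][i],k[3][i])
a=cv2.resize(t.im[195:240,200:265],None,fx=6,fy=6,interpolation=cv2.INTER_CUBIC)
c=cv2.resize(s.im[168:213,193:258],None,fx=6,fy=6,interpolation=cv2.INTER_CUBIC)
d=cv2.resize(t.im[255:300,390:455],None,fx=6,fy=6,interpolation=cv2.INTER_CUBIC)
e=cv2.resize(t.im[222:267,405:470],None,fx=6,fy=6,interpolation=cv2.INTER_CUBIC)
cv2.imwrite("pics/bl.png",np.vstack([np.hstack([a,c]),np.hstack([d,e])]))
E
```

```text
bed [[ 0.3385 -0.0444  0.018 ]
 [ 0.3088 -0.1931  0.018 ]
 [ 0.4829 -0.2257  0.018 ]] [0.1516 0.1771]
ang x -0.1855210882295077 ang y -0.19752668636649262 ctr [ 0.4107 -0.1351  0.018 ]
fence? [[ 0.5006 -0.0959  0.036 ]
 [ 0.3426 -0.0732  0.036 ]] 0.159609647929707
box [[ 0.6071 -0.3812  0.045 ]
 [ 0.5803 -0.469   0.045 ]
 [ 0.3587 -0.3955  0.045 ]
 [ 0.3889 -0.3125  0.045 ]] [ 0.4838 -0.3896  0.045 ]
top red [407 184   9   8  36] [410.75   187.4444]
top red [409 264  13  15  81] [415.0247 270.5309]
scene red [566 155   6  10  14] [568.5714 159.5714]
scene red [419 216   7  10  29] [421.3793 221.2414]
scene red [319 272   4   4  14] [320.7143 273.5   ]
scene red [377 301  11  25 113] [381.708  311.7345]
scene yel [370 309  19  22 174] [376.3161 320.9253]
```

View pics/bl.png

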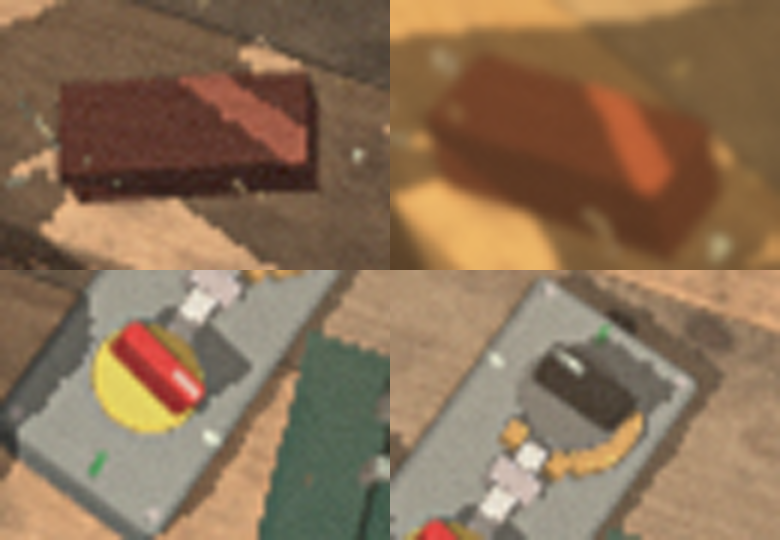

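The blank's top face has its corners at (62,84), (306,72), (306,163) and (62,173) in the 6x crop. The yellow disc is centred at about (149,377) there, with the red bar running (125,335) to (192,400). The black bar runs (550,362) to (620,415).

```bash
python3 - <<'E'
from h import *
np.set_printoptions(precision=4,suppress=True)
t=Cam("top")
P=lambda ox,oy,*p: np.array(p)/6+[ox-.4,oy-.4]
b=t.plane(P(200,195,(62,84),(306,72),(306,163),(62,173)),.05)
print("blank",b,b.mean(0),np.linalg.norm(np.diff(b,axis=0),axis=1))
l=(b[1]+b[2]-b[0]-b[3]); w=b[0]-b[3]+b[1]-b[2]; print("long ang",np.arctan2(l[1],l[0]),"width ang",np.arctan2(w[1],w[0]))
d=t.plane(P(390,210,(149,377)),.064); print("yellow disc",d)
r=t.plane(P(390,210,(138,322),(205,388),(125,335),(192,400)),.1); print("red bar",r,r.mean(0)); v=r[1]-r[0];print(np.arctan2(v[1],v[0]))
k=t.plane(P(340,177,(553,343),(635,400),(537,378),(610,430),(575,395)),.1); print("blk",k[:4],k[:4].mean(0)); v=k[1]-k[0];print(np.arctan2(v[1],v[0]),np.linalg.norm(v)); v=k[3]-k[2];print(np.arctan2(v[1],v[0]))
T=lambda *p: np.array(p)/4.4+[290-.4,215-.4]
print("fence top",t.plane(T((180,28),(53,225),(75,238),(193,42)),.036))
# predicted projections for check of cradle seat hypothesis
for c,th in(((.4107,-.1351),-.19),):
    A=np.array([[np.cos(th),-np.sin(th)],[np.sin(th),np.cos(th)]])
    q=np.array([(90,-79,18),(-90,-79,18),(-90,79,18),(90,79,18),(86,53,36),(-86,53,36),(86,73,36),(-86,73,36),(0,-70-19,117)])/1000
    W=np.c_[q[:,:2]@A.T+c,q[:,2]]; print((t.proj(W)-[289.6,214.6])*4.4)
print("vise?",t.plane(T((670,225),(735,265),(640,380)),.1))
E
```

```text
blank [[0.4089 0.2872 0.05  ]
 [0.4599 0.1693 0.05  ]
 [0.4132 0.1485 0.05  ]
 [0.3641 0.2652 0.05  ]] [0.4115 0.2176 0.05  ] [0.1285 0.0511 0.1266]
long ang -1.1674543523180483 width ang 0.43689292496846677
yellow disc [[ 0.4326 -0.3725  0.064 ]]
red bar [[ 0.4463 -0.355   0.1   ]
 [ 0.4265 -0.3934  0.1   ]
 [ 0.438  -0.3508  0.1   ]
 [ 0.4188 -0.3891  0.1   ]] [ 0.4324 -0.3721  0.1   ]
-2.047050888067736
blk [[ 0.5521 -0.3846  0.1   ]
 [ 0.5376 -0.4296  0.1   ]
 [ 0.5319 -0.3817  0.1   ]
 [ 0.5186 -0.4218  0.1   ]] [ 0.5351 -0.4044  0.1   ]
-1.8819578373423906 0.04724233337692172
-1.8909576738694431
fence top [[ 0.5074 -0.0836  0.036 ]
 [ 0.3415 -0.05    0.036 ]
 [ 0.3383 -0.0675  0.036 ]
 [ 0.5006 -0.0959  0.036 ]]
[[360.7977 132.2251]
 [234.9665 350.26  ]
 [ 39.1605 231.8045]
 [170.7812  24.0977]
 [199.5723  37.9155]
 [ 72.9851 240.3589]
 [175.6372  24.3031]
 [ 48.3653 225.502 ]
 [326.6213 212.7703]]
vise? [[ 0.4686 -0.4359  0.1   ]
 [ 0.4575 -0.4818  0.1   ]
 [ 0.3648 -0.4421  0.1   ]]
```

servo_tool --pt "4 -4.5 -1 0 0 -0.13 8.8" --pt "8 -9 -2 0 0 -0.26 8.8" --pt "12 -13.5 -3 0 0 -0.4 8.8" --pt "16 -18 -4 0 0 -0.53 8.8" --pt "20 -23 -5.5 0 0 -0.66 8.8" --pt "24 -28 -7 0 0 -0.79 8.8" --pt "27.9 -32.5 -8 0 0 -0.92 8.8" --pt "27.9 -34.3 -8 0 0 -0.92 8.8"

```text
time: 1.15
tcp_pos: [0.3847, 0.2565, 0.167]
ee_rot: [0.0, 0.546, 0.838, 0.0]
force: [0.9, 0.2, -0.6]
gripper_width: 0.0883
gripper_force: 0.0
```

```bash
python3 - <<'E'
from h import *
np.set_printoptions(precision=4,suppress=True)
t=Cam("top"); s=Cam("scene"); o=bot.get_obs(); print(o["time"],o["tcp_pos"],o["qpos"],R.from_quat(np.roll(o["ee_rot"],-1)).as_matrix())
S=lambda p: np.array(p)/2.8+[190-.3,165-.3]
T=lambda p: np.array(p)/4.4+[289.6,214.6]
print("vise",tri(t,T((735,265)),s,S((682,472))))
a=t.im[185:260,190:290]; b=s.im[150:225,180:280]
cv2.imwrite("pics/g1.png",cv2.resize(np.hstack([a,b]),None,fx=4,fy=4,interpolation=2))
E
```

```text
1.25 [0.386  0.2536 0.1663] [ 0.3244  0.007   1.9519 -0.0017  1.1835 -0.0878] [[-0.4012  0.916  -0.0002]
 [ 0.916   0.4012 -0.0018]
 [-0.0015 -0.0009 -1.    ]]
vise (array([ 0.4536, -0.478 ,  0.1205]), np.float64(0.005366146133478971))
```

View pics/g1.png

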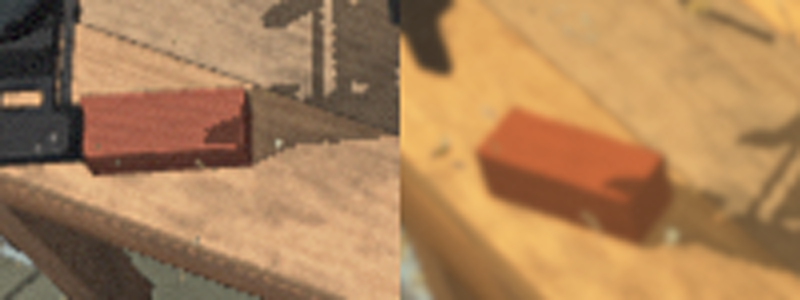

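The picture shows the gripper still short of the blank, on its far-left side, with the blank undisturbed. I'll finish the approach.

servo_tool --pt "1.2 -1.8 -1 0 0 0 8.8" --pt "2.5 -3.6 -2 0 0 0.01 8.8" --pt "2.5 -3.6 -4 0 0 0.01 8.8" --pt "2.5 -3.6 -6 0 0 0.01 8.8" --pt "2.5 -3.6 -7 0 0 0.01 8.8" --pt "2.5 -3.6 -7 0 0 0.01 8.8" --pt "2.5 -3.6 -7 0 0 0.01 8.8" --pt "2.5 -3.6 -7 0 0 0.01 8.8"

```text
time: 2.05
tcp_pos: [0.4091, 0.2226, 0.0981]
ee_rot: [0.001, 0.54, 0.842, 0.001]
force: [-0.6, 0.8, 0.3]
gripper_width: 0.088
gripper_force: 0.0
```

servo_tool --pt "0.2 -0.5 -2 0 0 0 8.8" --pt "0.2 -0.5 -4.5 0 0 0 8.8" --pt "0.2 -0.5 -6.5 0 0 0 8.8" --pt "0.2 -0.5 -7.1 0 0 0 8.8" --pt "0.2 -0.5 -7.1 0 0 0 6" --pt "0.2 -0.5 -7.1 0 0 0 4.5" --pt "0.2 -0.5 -7.1 0 0 0 4.5" --pt "0.2 -0.5 -7.1 0 0 0 4.5"

```text
time: 2.85
tcp_pos: [0.4112, 0.2173, 0.027]
ee_rot: [0.001, 0.54, 0.842, 0.001]
force: [0.7, 0.9, -0.3]
gripper_width: 0.0585
gripper_force: 0.0
```

servo_tool --pt "0 0 0 0 0 0 4.5" --pt "0 0 0 0 0 0 4.5" --pt "0 0 0 0 0 0 4.5" --pt "0 0 0 0 0 0 4.5" --pt "0 0 1 0 0 0 4.5" --pt "0 0 4 0 0 0 4.5" --pt "0 0 8 0 0 0 4.5" --pt "0 0 12 0 0 0 4.5"

```text
time: 3.65
tcp_pos: [0.4087, 0.2166, 0.1466]
ee_rot: [-0.001, 0.54, 0.842, -0.001]
force: [0.7, -0.2, -2.8]
gripper_width: 0.0518
gripper_force: 30.0
```

servo_tool --pt "0 -3 1 0 0 0.12 4.5" --pt "0.1 -7 1 0 0 0.24 4.5" --pt "0.1 -11.5 1 0 0 0.36 4.5" --pt "0.2 -16 1 0 0 0.48 4.5" --pt "0.3 -20.5 1 0 0 0.6 4.5" --pt "0.3 -25 1 0 0 0.72 4.5" --pt "0.4 -29 1 0 0 0.84 4.5" --pt "0.4 -32 1 0 0 0.95 4.5"

```text
time: 4.45
tcp_pos: [0.4133, -0.1046, 0.1559]
ee_rot: [-0.001, 0.093, 0.996, 0.0]
force: [0.3, -0.3, -3.6]
gripper_width: 0.0521
gripper_force: 30.0
```

servo_tool --pt "0 -0.5 0 0 0 0 4.5" --pt "0 -1 -1 0 0 0 4.5" --pt "0 -1 -2 0 0 0 4.5" --pt "0 -1 -3 0 0 0 4.5" --pt "0 -1 -4 0 0 0 4.5" --pt "0 -1 -4 0 0 0 4.5" --pt "0 -1 -4 0 0 0 4.5" --pt "0 -1 -4 0 0 0 4.5"

```text
time: 5.25
tcp_pos: [0.4148, -0.1128, 0.1164]
ee_rot: [0.0, 0.095, 0.995, -0.0]
force: [0.9, 1.2, -4.5]
gripper_width: 0.0517
gripper_force: 30.0
```

```bash
python3 - <<'E'
from h import *
np.set_printoptions(precision=4,suppress=True)
t=Cam("top"); s=Cam("scene"); o=bot.get_obs(); m=R.from_quat(np.roll(o["ee_rot"],-1)).as_matrix(); print(o["time"],o["tcp_pos"],np.arctan2(m[1,1],m[0,1]),o["qpos"],o["gripper_width"])
a=t.im[205:305,280:380]; b=s.im[210:310,250:360]
cv2.imwrite("pics/g2.png",cv2.resize(np.hstack([a,b]),None,fx=3.8,fy=3.8,interpolation=2))
E
```

```text
5.35 [ 0.4148 -0.113   0.1165] 1.3802641574653365 [-0.5435  0.0094  2.066  -0.      1.0651 -1.9237] 0.051670513073322016
```

View pics/g2.png

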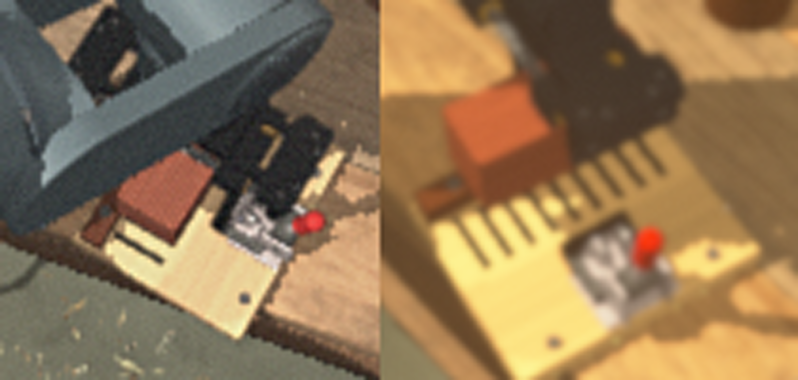

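The blank is held over the channel, parallel to the fence, and the lever at (312,222) in the left crop is clear of the body. I'll lower it now.

servo_tool --pt "0 -0.1 -1.5 0 0 0 4.5" --pt "0 -0.1 -3 0 0 0 4.5" --pt "0 -0.1 -4.5 0 0 0 4.5" --pt "0 -0.1 -5.5 0 0 0 4.5" --pt "0 -0.1 -6.2 0 0 0 4.5" --pt "0 -0.1 -6.7 0 0 0 4.5" --pt "0 -0.1 -6.9 0 0 0 4.5" --pt "0 -0.1 -6.9 0 0 0 4.5"

```text
time: 6.15
tcp_pos: [0.4146, -0.114, 0.0471]
ee_rot: [0.0, 0.095, 0.995, -0.0]
force: [-0.3, -0.6, -3.5]
gripper_width: 0.0518
gripper_force: 30.0
```

servo_tool --pt "0 0 -0.15 0 0 0 4.5" --pt "0 0 -0.25 0 0 0 4.5" --pt "0 0 -0.25 0 0 0 4.5" --pt "0 0 -0.2 0 0 0 6.6" --pt "0 0 -0.1 0 0 0 7" --pt "0 0 0 0 0 0 7" --pt "0 0 0 0 0 0 7" --pt "0 0 0 0 0 0 7"

```text
time: 6.95
tcp_pos: [0.4145, -0.1139, 0.0471]
ee_rot: [0.0, 0.095, 0.995, -0.0]
force: [-0.9, -0.8, 0.1]
gripper_width: 0.0697
gripper_force: 0.0
```

servo_tool --pt "0 0 1.5 0 0 0 7" --pt "0 0 4 0 0 0 7" --pt "0 0 7 0 0 0 7" --pt "0 0 10 0 0 0 7" --pt "-0.5 2 12 0 0 -0.12 6" --pt "-1 6 12 0 0 -0.24 4" --pt "-1 9 12 0 0 -0.36 2" --pt "-1 12 12 0 0 -0.48 0"

```text
time: 7.75
tcp_pos: [0.4042, 0.0072, 0.1674]
ee_rot: [0.0, 0.332, 0.943, 0.0]
force: [0.9, -0.1, 0.1]
gripper_width: 0.0401
gripper_force: 0.0
```

```bash
python3 - <<'E'
from h import *
np.set_printoptions(precision=4,suppress=True)
t=Cam("top"); s=Cam("scene"); o=bot.get_obs(); m=R.from_quat(np.roll(o["ee_rot"],-1)).as_matrix(); print(o["time"],o["tcp_pos"],np.arctan2(m[1,1],m[0,1]),o["qpos"],o["gripper_width"])
a=t.im[205:305,280:380]; b=s.im[210:310,250:360]
cv2.imwrite("pics/g3.png",cv2.resize(np.hstack([a,b]),None,fx=3.8,fy=3.8,interpolation=2))
E
```

```text
7.85 [0.4039 0.0087 0.1669] 0.9003810015083908 [-0.2751 -0.1383  2.0863  0.0009  1.194  -1.1758] 0.03200142037790463
```

View pics/g3.png

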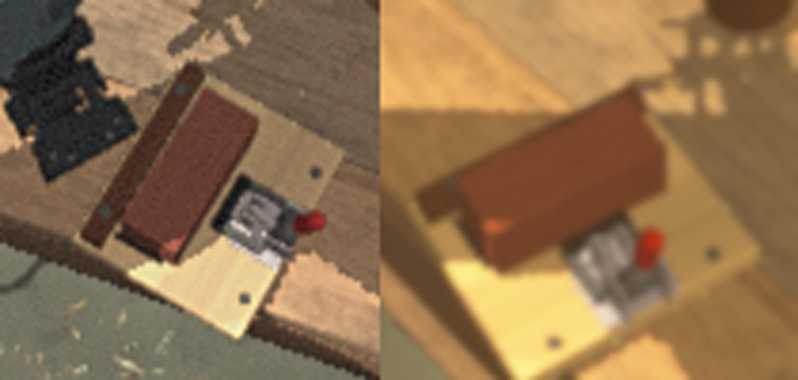

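The blank lies parallel to the fence between the fence and the foot, roughly centred, with the lever still up at (310,222). Next I'll move to the fence side of the lever with the fingers shut.

servo_tool --pt "0 -2 0 0 0 -0.14 0" --pt "0 -5 0 0 0 -0.28 0" --pt "0 -8 0 0 0 -0.42 0" --pt "0 -11 0 0 0 -0.56 0" --pt "0 -14 0 0 0 -0.7 0" --pt "-0.2 -17 -1 0 0 -0.84 0" --pt "-0.3 -19.5 -1.5 0 0 -0.98 0" --pt "-0.3 -19.8 -2 0 0 -1.09 0"

```text
time: 8.65
tcp_pos: [0.4011, -0.1954, 0.1469]
ee_rot: [0.001, 0.773, 0.634, -0.0]
force: [1.3, -0.3, -0.7]
gripper_width: 0.0003
gripper_force: 0.0
```

```bash
python3 - <<'E'
from h import *
np.set_printoptions(precision=4,suppress=True)
t=Cam("top"); s=Cam("scene"); o=bot.get_obs(); m=R.from_quat(np.roll(o["ee_rot"],-1)).as_matrix(); print(o["time"],o["tcp_pos"],np.arctan2(m[1,1],m[0,1]),o["qpos"],o["gripper_width"])
a=t.im[205:305,280:380]; b=s.im[210:310,250:360]
cv2.imwrite("pics/g4.png",cv2.resize(np.hstack([a,b]),None,fx=3.8,fy=3.8,interpolation=2))
E
```

```text
8.75 [ 0.4006 -0.1932  0.1463] -0.1913563408803197 [-0.7173 -0.0034  2.0081 -0.0004  1.1385 -0.5258] 0.0005155439402909849
```

View pics/g4.png

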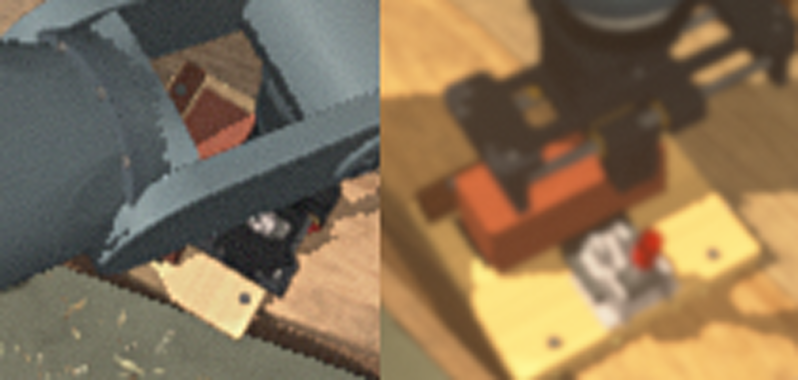

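```bash
python3 - <<'E'
from h import *
np.set_printoptions(precision=1,suppress=True)
s=Cam("scene"); o=bot.get_obs(); m=R.from_quat(np.roll(o["ee_rot"],-1)).as_matrix()
L=np.array([(0,0,0),(0,.03,-.03),(0,-.03,-.03),(0,.09,-.07),(0,-.09,-.07),(0,.0,-.07)])
print(o["time"],o["gripper_width"],(s.proj(o["tcp_pos"]+L@m.T)-[250,210])*3.8+[380,0])
s.crop(250,180,140,105,5,"pics/g5.png")
E
```

```text
8.8 0.0004894076078972012 [[625.4 171.8]
 [668.7 118.1]
 [578.8 163.8]
 [757.3  30. ]
 [478.4 168.5]
 [622.7  96.9]]
```

View pics/g5.png

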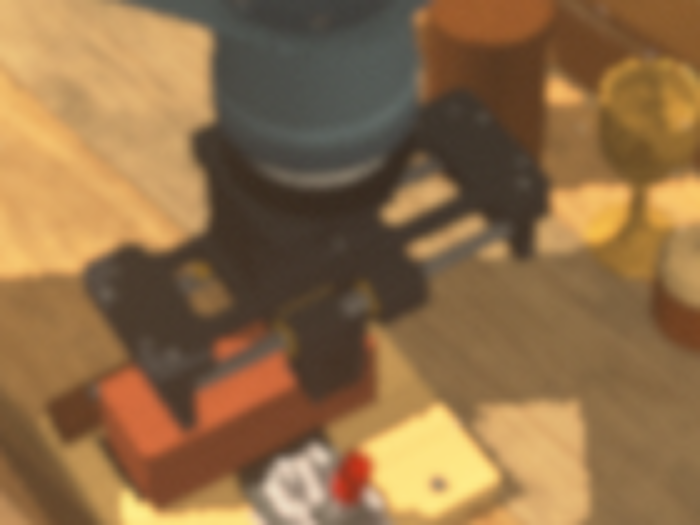

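The fingers are shut at the centre, (330,370) in the crop, on the fence side of the red grip at (350,478). That was my tenth picture, so from here I'll work from forces and computed measurements.

servo_tool --pt "0 0 -2 0 0 0 0" --pt "0 0 -4.2 0 0 0 0" --pt "0 0 -4.2 0 0 0 0" --pt "-0.1 -0.5 -4.2 0 0 0 0" --pt "-0.2 -1.1 -4.3 0 0 0 0" --pt "-0.3 -1.7 -4.45 0 0 0 0" --pt "-0.45 -2.4 -4.6 0 0 0 0" --pt "-0.6 -3.0 -5.0 0 0 0 0"

```text
time: 9.6
tcp_pos: [0.396, -0.2227, 0.0977]
ee_rot: [0.001, 0.771, 0.637, 0.001]
force: [1.6, 3.8, 5.1]
gripper_width: 0.0004
gripper_force: 3.1
```

servo_tool --pt "-0.13 -0.7 -0.5 0 0 0 0" --pt "-0.24 -1.25 -1 0 0 0 0" --pt "-0.34 -1.75 -1.6 0 0 0 0" --pt "-0.42 -2.15 -2.25 0 0 0 0" --pt "-0.49 -2.5 -3 0 0 0 0" --pt "-0.53 -2.7 -3.6 0 0 0 0" --pt "-0.55 -2.8 -4.1 0 0 0 0" --pt "-0.56 -2.9 -4.4 0 0 0 0"

```text
time: 10.4
tcp_pos: [0.3888, -0.2501, 0.0517]
ee_rot: [-0.001, 0.771, 0.637, -0.0]
force: [-0.3, 0.0, -0.3]
gripper_width: 0.0003
gripper_force: 0.0
```

The force dropped to zero with the tip at z 0.052, so the lever has snapped over. I'll lift off and head to the isolator, then check the lever's position by colour mask.

servo_tool --pt "0 0 3 0 0 0 0" --pt "0 0 7 0 0 0 0" --pt "0.5 -1.5 10 0 0 -0.07 0" --pt "1.5 -4.5 10 0 0 -0.14 2" --pt "2.5 -7.5 10 0 0 -0.21 4" --pt "3.5 -10.5 10 0 0 -0.29 5" --pt "4.25 -12.2 10 0 0 -0.29 5" --pt "4.25 -12.2 10 0 0 -0.29 5"

```text
time: 11.2
tcp_pos: [0.4325, -0.3746, 0.1525]
ee_rot: [0.0, 0.855, 0.518, -0.0]
force: [0.4, -0.0, 0.4]
gripper_width: 0.0388
gripper_force: 0.0
```

```bash
cat > chk.py <<'E'
from h import *
np.set_printoptions(precision=4,suppress=True)
o=bot.get_obs(); m=R.from_quat(np.roll(o["ee_rot"],-1)).as_matrix(); print(o["time"],o["tcp_pos"],"ang",np.arctan2(m[1,1],m[0,1]),o["qpos"],o["gripper_width"])
S=np.array([.416,-.1085]); ex=np.array([.982,-.189]); ey=np.array([.189,.982])
for n in("scene","top"):
    c=Cam(n); h=cv2.cvtColor(c.im,cv2.COLOR_BGR2HSV).astype(int)
    w=lambda a:[c.proj(np.r_[S-ey*(.097+r*np.cos(a)),.046+r*np.sin(a)])[0] for r in(.035,.074)]
    print(n,"pred open",np.ravel(w(1.309)),"clamped",np.ravel(w(-.087)))
    red=((h[...,0]<6)|(h[...,0]>172))&(h[...,1]>150)&(h[...,2]>90)
    k=cv2.connectedComponentsWithStats(red.astype(np.uint8))
    for i in range(1,k[0]):
        if k[2][i,4]>9 and 300<k[3][i][0]<440 and 210<k[3][i][1]<350: print(n,"red",k[2][i],k[3][i])
E
python3 chk.py
```

```text
11.2 [ 0.4325 -0.3746  0.1525] ang -0.48114775463220194 [-0.921   0.2656  1.6896 -0.0003  1.1862 -0.4397] 0.03879352758349675
scene pred open [319.6078 278.6719 321.7617 272.6457] clamped [325.6986 295.3486 334.8478 308.7907]
scene red [324 293  11  14  59] [328.8136 299.3729]
scene red [377 302  11  24 105] [381.8095 312.0857]
top pred open [359.531  264.1356 363.8878 262.8744] clamped [365.8919 271.3619 377.1577 278.2719]
```

The scene's red blob covers (324,293) to (335,307), which matches the clamped prediction. Now I'll grip the isolator.

servo_tool --pt "0 0.2 -2 0 0 0 5" --pt "0 0.2 -4.5 0 0 0 5" --pt "0 0.2 -6.5 0 0 0 5" --pt "0 0.2 -7.8 0 0 0 5" --pt "0 0.2 -8 0 0 0 3" --pt "0 0.2 -8 0 0 0 2" --pt "0 0.2 -8 0 0 0 1.8" --pt "0 0.2 -8 0 0 0 1.8"

```text
time: 12.1
tcp_pos: [0.4328, -0.3715, 0.0742]
ee_rot: [0.001, 0.855, 0.519, 0.0]
force: [0.1, -0.3, -0.2]
gripper_width: 0.0201
gripper_force: 0.0
```

servo_tool --pt "0 0 0 0 0 0 1.6" --pt "0 0 0 0 0 0 1.4" --pt "0 0 0 0 0 0 1.3" --pt "0 0 0 0 0 0 1.2" --pt "0 0 0 0 0 0 1" --pt "0 0 0 0 0 0 1" --pt "0 0 0 0 0 0 1" --pt "0 0 0 0 0 0 1"

```text
time: 12.9
tcp_pos: [0.4327, -0.3712, 0.0733]
ee_rot: [0.0, 0.855, 0.519, 0.0]
force: [2.9, -0.6, 0.0]
gripper_width: 0.0122
gripper_force: 30.0
```

```bash
python3 -c "
from station import bot
o=bot.get_obs(); print(o)"
```

```text
{'time': 12.9, 'qpos': array([-9.17288592e-01,  3.72036670e-01,  1.73627799e+00,  2.05307220e-04,
        1.03228377e+00, -4.37413763e-01]), 'joint_vel': array([-0.0005459 ,  0.00044979, -0.00013933,  0.00161368, -0.00143493,
        0.00073855]), 'effort': array([-6.18320871e-01, -4.57951391e+01, -2.61677992e+01, -3.83319994e-01,
        8.99229124e-01,  3.89097724e-03]), 'tcp_pos': array([ 0.43268252, -0.37119284,  0.07327845]), 'ee_rot': array([4.84704231e-04, 8.54915521e-01, 5.18766998e-01, 1.41244103e-04]), 'force': array([ 2.94937884, -0.61272322,  0.0377493 ]), 'ft_torque': array([-0.27653839, -0.39151316, -0.0350685 ]), 'gripper_force': 29.990716665051877, 'gripper_width': 0.012168310913570724}
```

Gripped square at 12.2 mm with little side force. Turning clockwise.

servo_tool --pt "0 0 0 0 0 -0.1 1" --pt "0 0 0 0 0 -0.22 1" --pt "0 0 0 0 0 -0.34 1" --pt "0 0 0 0 0 -0.46 1" --pt "0 0 0 0 0 -0.58 1" --pt "0 0 0 0 0 -0.7 1" --pt "0 0 0 0 0 -0.8 1" --pt "0 0 0 0 0 -0.8 1"

```text
time: 13.7
tcp_pos: [0.4329, -0.3715, 0.0733]
ee_rot: [0.001, 0.99, 0.144, 0.001]
force: [4.6, -2.2, -0.9]
gripper_width: 0.0117
gripper_force: 30.0
```

servo_tool --pt "0 0 0 0 0 -0.12 1" --pt "0 0 0 0 0 -0.24 1" --pt "0 0 0 0 0 -0.36 1" --pt "0 0 0 0 0 -0.46 1" --pt "0 0 0 0 0 -0.55 1" --pt "0 0 0 0 0 -0.61 1" --pt "0 0 0 0 0 -0.65 1" --pt "0 0 0 0 0 -0.65 1"

```text
time: 14.5
tcp_pos: [0.4323, -0.3716, 0.0733]
ee_rot: [0.001, 0.984, -0.177, 0.0]
force: [1.7, -3.3, 0.5]
gripper_width: 0.0134
gripper_force: 34.0
```

```bash
python3 -c "
from station import bot
import numpy as np
o=bot.get_obs(); q=o['ee_rot'];print(o['time'],o['tcp_pos'],2*np.arctan2(q[2],q[1])-np.pi/2,o['ft_torque'],o['force'],o['gripper_width'])"
```

```text
14.5 [ 0.43232317 -0.37155216  0.07334479] -1.926637958136668 [-0.59270958 -0.00475656  0.85154535] [ 1.65807638 -3.27664522  0.48145188] 0.01343674048219163
```

The 0.85 N m torque and the pads spreading to 13.4 mm show the isolator is at its stop. I'll release and move to the selector.

servo_tool --pt "0 0 0 0 0 0.03 3" --pt "0 0 0 0 0 0.03 5" --pt "0 0 0 0 0 0.03 5" --pt "0 0 0.5 0 0 0.03 5" --pt "0 0 3.5 0 0 0.03 5" --pt "0 0 7 0 0 0.15 5" --pt "3 -1 7 0 0 0.29 5" --pt "6 -2 7 0 0 0.43 5"

```text
time: 15.3
tcp_pos: [0.4934, -0.3919, 0.1457]
ee_rot: [0.001, 0.999, 0.038, 0.001]
force: [0.1, -0.2, 0.3]
gripper_width: 0.0501
gripper_force: 0.0
```

servo_tool --pt "2 -0.7 0 0 0 0.15 5" --pt "4 -1.3 0 0 0 0.3 5" --pt "4.5 -1.5 0 0 0 0.45 5" --pt "4.5 -1.5 0 0 0 0.6 5" --pt "4.5 -1.5 0 0 0 0.75 5" --pt "4.5 -1.5 0 0 0 0.9 5" --pt "4.5 -1.5 0 0 0 1.05 5" --pt "4.5 -1.5 0 0 0 1.18 5"

```text
time: 16.1
tcp_pos: [0.5372, -0.4057, 0.1431]
ee_rot: [-0.0, 0.809, 0.588, 0.0]
force: [0.4, -0.0, -0.2]
gripper_width: 0.0498
gripper_force: 0.0
```

```bash
python3 chk.py; python3 - <<'E'
from h import *
np.set_printoptions(precision=4,suppress=True)
s=Cam("scene"); h=cv2.cvtColor(s.im,cv2.COLOR_BGR2HSV).astype(int)
for z,a in((.1,-2.05),(.1,-3.5)):
    for r in(-.024,.024): print(a,s.proj([.432+r*np.cos(a),-.372+r*np.sin(a),z]))
# selector bar: dark mask in scene, predicted
for r in(-.024,0,.024): print("sel pred",s.proj([.5385+r*np.cos(-1.885),-.407+r*np.sin(-1.885),.1]))
E
```

```text
16.1 [ 0.5372 -0.4057  0.1431] ang -0.31389643577537296 [-0.8228  0.483   1.4161  0.0001  1.243  -0.5089] 0.04982553207723328
scene pred open [319.6078 278.6719 321.7617 272.6457] clamped [325.6986 295.3486 334.8478 308.7907]
scene red [417 213  10  15 102] [421.6569 221.1176]
scene red [324 293  11  14  43] [328.907  299.3488]
scene red [375 305  18  17 122] [384.1393 312.9098]
top pred open [359.531  264.1356 363.8878 262.8744] clamped [365.8919 271.3619 377.1577 278.2719]
top red [411 264  11  15  57] [416.3158 270.2632]
top red [365 269  12  10  61] [370.4262 273.918 ]
-2.05 [[379.183  300.6379]]
-2.05 [[387.4055 320.403 ]]
-3.5 [[393.2707 306.4318]]
-3.5 [[373.0472 314.3152]]
sel pred [[421.6904 282.2347]]
sel pred [[427.9287 290.7833]]
sel pred [[434.3688 299.6087]]
```

The isolator bar's bounding box matches the turned pose and the lever is still down. Next is the selector.

servo_tool --pt "0.25 -0.1 -2 0 0 0 5" --pt "0.25 -0.1 -4.5 0 0 0 5" --pt "0.25 -0.1 -6.2 0 0 0 5" --pt "0.25 -0.1 -6.9 0 0 0 5" --pt "0.25 -0.1 -6.9 0 0 0 3" --pt "0.25 -0.1 -6.9 0 0 0 2" --pt "0.25 -0.1 -6.9 0 0 0 1.8" --pt "0.25 -0.1 -6.9 0 0 0 1.8"

```text
time: 17.05
tcp_pos: [0.5404, -0.4075, 0.0753]
ee_rot: [0.001, 0.811, 0.585, 0.0]
force: [0.0, -0.5, 0.3]
gripper_width: 0.0198
gripper_force: 0.0
```

servo_tool --pt "0 0 0 0 0 0 1.6" --pt "0 0 0 0 0 0 1.4" --pt "0 0 0 0 0 0 1.3" --pt "0 0 0 0 0 0 1.2" --pt "0 0 0 0 0 0 1" --pt "0 0 0 0 0 0 1" --pt "0 0 0 0 0 0 1" --pt "0 0 0 0 0 0 1"

```text
time: 17.85
tcp_pos: [0.5415, -0.4077, 0.0748]
ee_rot: [0.002, 0.811, 0.585, 0.001]
force: [6.5, -2.4, -1.5]
gripper_width: 0.0116
gripper_force: 30.0
```

```bash
cat > st.py <<'E'
from station import bot
import numpy as np
o=bot.get_obs(); q=o['ee_rot'];print(o['time'],o['tcp_pos'],2*np.arctan2(q[2],q[1])-np.pi/2,o['ft_torque'],o['force'],o['gripper_width'])
E
python3 st.py
```

```text
17.85 [ 0.54152049 -0.40769012  0.07482117] -0.3200088031479438 [-0.40871642 -0.88781879  0.04955774] [ 6.50360556 -2.35025431 -1.49457744] 0.01160808505093378
```

servo_tool --pt "0.2 -0.05 0 0 0 0 1" --pt "0.2 -0.05 0 0 0 -0.1 1" --pt "0.2 -0.05 0 0 0 -0.22 1" --pt "0.2 -0.05 0 0 0 -0.34 1" --pt "0.2 -0.05 0 0 0 -0.46 1" --pt "0.2 -0.05 0 0 0 -0.58 1" --pt "0.2 -0.05 0 0 0 -0.7 1" --pt "0.2 -0.05 0 0 0 -0.75 1"

```text
time: 18.65
tcp_pos: [0.5418, -0.4075, 0.0748]
ee_rot: [0.0, 0.969, 0.246, -0.0]
force: [-1.2, 0.9, 4.4]
gripper_width: 0.0117
gripper_force: 30.0
```

servo_tool --pt "0 0 0 0 0 -0.12 1" --pt "0 0 0 0 0 -0.24 1" --pt "0 0 0 0 0 -0.36 1" --pt "0 0 0 0 0 -0.48 1" --pt "0 0 0 0 0 -0.58 1" --pt "0 0 0 0 0 -0.66 1" --pt "0 0 0 0 0 -0.71 1" --pt "0 0 0 0 0 -0.71 1"

```text
time: 19.45
tcp_pos: [0.5417, -0.4075, 0.0747]
ee_rot: [0.0, 0.995, -0.105, -0.0]
force: [-1.4, 1.5, 5.1]
gripper_width: 0.0118
gripper_force: 30.0
```

```bash
python3 st.py
```

```text
19.45 [ 0.54172043 -0.40747849  0.074742  ] -1.7803284643015045 [ 0.21699923  0.41712521 -0.02130266] [-1.43551088  1.51594887  5.11034178] 0.011767351382166533
```

servo_tool --pt "0 0 0 0 0 -0.03 1" --pt "0 0 0 0 0 -0.06 1" --pt "0 0 0 0 0 -0.08 1" --pt "0 0 0 0 0 -0.08 1" --pt "0 0 0 0 0 -0.06 1" --pt "0 0 0 0 0 -0.06 1" --pt "0 0 0 0 0 -0.06 1" --pt "0 0 0 0 0 -0.06 1"

```text
time: 20.25
tcp_pos: [0.5417, -0.4075, 0.0747]
ee_rot: [0.0, 0.991, -0.133, -0.0]
force: [-2.0, 0.4, 5.4]
gripper_width: 0.0123
gripper_force: 29.9
```

```bash
python3 st.py
```

```text
20.25 [ 0.54172395 -0.40750256  0.07467599] -1.8375960498762205 [0.18193778 0.41028247 0.3744162 ] [-2.04598887  0.39862809  5.38217194] 0.012323082022249573
```

The torque rose to 0.37 N m, so the selector is at its stop. I'll release, lift clear and check.

servo_tool --pt "0 0 0 0 0 0 3" --pt "0 0 0 0 0 0 5" --pt "0 0 0 0 0 0 5" --pt "0 0 1 0 0 0 5" --pt "0 0 4 0 0 0 5" --pt "0 0 8 0 0 0 5" --pt "0 0 12 0 0 0 5" --pt "0 2 14 0 0 0 5"

```text
time: 21.05
tcp_pos: [0.5428, -0.3904, 0.2195]
ee_rot: [0.003, 0.991, -0.135, 0.003]
force: [0.0, -0.2, 0.2]
gripper_width: 0.0498
gripper_force: 0.0
```

servo_tool --pt "0 4 0 0 0 0 5" --pt "0 8 0 0 0 0 5" --pt "0 12 0 0 0 0 5" --pt "0 16 0 0 0 0 5" --pt "0 20 0 0 0 0 5" --pt "0 24 0 0 0 0 5" --pt "0 28 0 0 0 0 5" --pt "0 30 0 0 0 0 5"

```text
time: 21.85
tcp_pos: [0.5416, -0.0844, 0.2148]
ee_rot: [-0.0, 0.991, -0.133, 0.0]
force: [-0.0, -0.7, 0.0]
gripper_width: 0.0497
gripper_force: 0.0
```

```bash
python3 chk.py; python3 - <<'E'
from h import *
np.set_printoptions(precision=4,suppress=True)
t=Cam("top"); 
old=cv2.imread("pics/top0.png"); h=cv2.cvtColor(t.im,cv2.COLOR_BGR2HSV).astype(int)
# black bar: dark pixels near the selector
for nm,im in(("before",old),("now",t.im)):
    m=np.zeros(im.shape[:2],np.uint8); m[230:256,424:452]=(im[230:256,424:452].max(2)<75)
    k=cv2.connectedComponentsWithStats(m); i=1+k[2][1:,4].argmax()
    r=cv2.minAreaRect(np.argwhere(k[1]==i)[:,::-1].astype(np.float32)); print(nm,k[2][i],r)
# blank: top-face outline expected for clamped pose vs red-brown mask
S=np.array([.416,-.1085]); A=np.array([[.982,.189],[-.189,.982]])
q=np.array([(65,26),(65,-26),(-65,-26),(-65,26)])/1000
print("expected clamped",t.proj(np.c_[q@A.T+S,[.068]*4]))
m=np.zeros(h.shape[:2],np.uint8); sl=np.s_[215:280,300:360]
m[sl]=(((h[sl][...,0]<8)|(h[sl][...,0]>170))&(h[sl][...,1]>95))
k=cv2.connectedComponentsWithStats(m); i=1+k[2][1:,4].argmax()
print(k[2][i],cv2.minAreaRect(np.argwhere(k[1]==i)[:,::-1].astype(np.float32)))
print("expected angle clamped rect",cv2.minAreaRect(t.proj(np.c_[q@A.T+S,[.068]*4]).astype(np.float32)))
E
```

```text
21.85 [ 0.5416 -0.0844  0.2148] ang -1.8376765650095386 [-0.3716  0.1433  1.6999  0.0007  1.298   1.4658] 0.0497026495745297
scene pred open [319.6078 278.6719 321.7617 272.6457] clamped [325.6986 295.3486 334.8478 308.7907]
scene red [418 220   9   6  27] [422.5926 222.3704]
scene red [323 293  12  15  73] [328.8356 299.4384]
scene red [375 305  18  17 131] [384.1145 312.7634]
top pred open [359.531  264.1356 363.8878 262.8744] clamped [365.8919 271.3619 377.1577 278.2719]
top red [411 264  11  15  55] [416.2909 270.1455]
top red [365 269  12  10  60] [370.4333 273.9667]
before [434 242  11   6  23] ((438.6981201171875, 244.55661010742188), (10.439401626586914, 3.9834558963775635), 15.945395469665527)
now [437 235   3   4   5] ((438.00006103515625, 236.50003051757812), (0.7071067094802856, 3.535533905029297), 45.0)
expected clamped [[331.8791 225.2784]
 [346.5768 233.6708]
 [324.6283 269.7805]
 [309.6003 260.7965]]
[303 223  42  50 743] ((325.2247619628906, 248.64047241210938), (21.83595848083496, 49.60790252685547), 32.0053825378418)
expected angle clamped rect ((328.08856201171875, 247.233642578125), (17.50818634033203, 42.38555145263672), 31.292465209960938)
```

```bash
python3 -c "
from station import bot
print(bot.close_job())"
```

```text
the job is handed in; nothing more can be done
None
```

The job is handed in (no verdict came back): the blank is clamped against the fence, the lever is over centre, and the isolator and selector were both turned clockwise until resisting torque showed their stops. The goblet and cork block weren't rechecked at the end, but the arm stayed well clear of both.

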